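# Run the row of block weights home on the storage rail and shut the keeper

## Task

Put the block weights away on their rail: with the fingertips, gently push the row of four from behind, touching only the rear weight, so that they slide along together as one train until the front one rests against the end stop. Then push the hinged keeper arm shut across the rail behind them, as far as it goes. Do not grip, lift or tip any weight, and leave everything else on the bench where it is.

Things in the scene. Friction and masses are not known exactly. Their poses are not given: they have to be found in the camera images.
- rail: Fixed steel channel rail on the bench, 332 x 62 mm. Origin on its centreline at bench height; x axis along the rail to the end stop, y across. Channel floor 4 mm up, 42 mm wide between 5 mm thick lips with tops 10 mm up. Open end at x = -150 mm. With the row home the weights' centres are at x = 150, 110, 70, 30 mm and its rear face at x = 10 mm.
- rail_stop (a point): Middle of the inner face of the end stop, an upright plate 12 mm thick and 34 mm tall, at x = 170 mm in the rail's frame, 17 mm above the bench.
- weight1: Aluminium block weight, 40 x 40 mm, 32 mm tall (0.1 to 0.2 kg), with a black knob 16 mm across on top, 46 mm tall in all. Origin at the centre of its underside, x axis towards the end stop. This is the front weight, nearest the end stop. The four start touching in a row in the channel, 60 to 120 mm short of the stop; a few newtons slide them.
- weight2: Aluminium block weight, 40 x 40 mm, 32 mm tall (0.1 to 0.2 kg), with a black knob 16 mm across on top, 46 mm tall in all. Origin at the centre of its underside, x axis towards the end stop. Second from the front.
- weight3: Aluminium block weight, 40 x 40 mm, 32 mm tall (0.1 to 0.2 kg), with a black knob 16 mm across on top, 46 mm tall in all. Origin at the centre of its underside, x axis towards the end stop. Third from the front.
- weight4: Aluminium block weight, 40 x 40 mm, 32 mm tall (0.1 to 0.2 kg), with a black knob 16 mm across on top, 46 mm tall in all. Origin at the centre of its underside, x axis towards the end stop. The rear weight, the only one to be pushed on; its free rear face is 20 mm behind its origin, towards the rail's open end.
- keeper (a joint): Angle (rad) of the flat steel keeper arm hinged beside the rail. 0: wide open, pointing away from the rail and back, 220 degrees counter-clockwise from the rail's x axis; it grows as the arm swings clockwise from above to its stop at 2.27, square across the rail along its +y, its front face 6 mm behind a row that is home. Starts at 0 to 0.5. Stays where it is left; about 1 N at the tip moves it.
- keeper_hinge (a point): Axis of the keeper's upright hinge pin, at x = 0, y = -44 mm in the rail's frame, 28 mm above the bench. The arm is 82 mm long from here, 8 mm thick, and stands 17 to 39 mm above the bench; the hinge boss is 18 mm across, its top 44 mm above the bench.
- keeper_tip (a point): Free end of the keeper arm, on its centreline, 82 mm from the hinge pin and 28 mm above the bench.
- spare_weight: Another block weight like those of the row, standing on the bench beside the rail; not part of the row, leave alone. Origin at the centre of its underside.
- pebble1: Black round pebble weight, 62 mm across, 21 mm tall, on the bench near the rail; leave alone. Origin at the centre of its underside.
- pebble2: Another such pebble weight; leave alone.
- jar: Small capped jar, 44 mm across, 62 mm tall, beyond the end stop; leave alone. Origin at the centre of its underside.
- brush: Brush lying on the bench to the robot's left; leave alone.
- spatula: Spatula lying on the bench to the robot's right; leave alone.
- dish: White bowl, 90 mm across, 35 mm tall; leave alone. Origin at the centre of its underside.
Not all that is in view belongs to the job. Leave any turquoise look-alike of the weight4 alone. Leave any orange look-alike of the weight1 alone.

How it is judged:
By the outcome, as a careful person would: the job done as asked, in the order asked, and still so for the second after the job is handed in, with the robot touching nothing.
It also fails if it takes over 64 s, if anything falls off the work surface, if the arm or the gripper's body presses on something with over 40 N, if the wrist force passes 120 N, or if a joint passes its speed limit or range.

## Robot

A 6-joint arm with a two-finger parallel gripper is mounted at the origin on the work surface. World frame = base frame: x ahead of the robot, y to its left, z up, the work surface at z = 0. Lengths are in mm, angles in rad, forces in N, time in s.
With the tool pointing down it reaches from about 350 to 875 mm from the base axis. Payload 4.2 kg.
Tool frame: the origin (TCP) lies at the very end of the fingers, on their centre line; the grasp point (between the pads) lies 19 mm behind it; z points along the fingers, y is the direction in which the jaws open and shut (so a half turn about z gives the same grasp; the last joint's range is limited). The gripper opens to 85 mm and grips with 20 to 120 N. Pads are 22 mm wide; open, the fingers measure 114 mm over their backs; the gripper's body (76 mm by 85 mm) begins 54 mm behind the grasp point. The pads swing forward as they close: fully open they stand 13 mm farther back than shut.
Start: joints at [0.259, 0.385, 0.008, 0, -1.194, -0.259], TCP at [624.979, 0.025, 231.312] pointing down, gripper open.
Joint ranges: [-3.14, 3.14], [-1.21, 2.06], [-1.07, 1.41], [-3.16, 2.05], [-2.99, -0.16], [-3.1, 3.1]. Speed limits (rad/s): [2.79, 2.79, 3.14, 3.14, 3.14, 3.14].

## Interface

Orientations are given as a unit quaternion [x, y, z, w].
In Python, from bench import arm, optics, job gives the robot as it stands.
- The arm moves only by the tool send_rows, never from a script. Its argument "steps" is a list that holds one entry, the list of rows, each a list of 5 numbers: the shift along the tool's x, y, z in cm, then the turn about the tool's z in rad, then the opening, from 0 (shut) to 1 (fully open). A call has 1 to 10 rows; each row shifts and turns the pose as measured when the row begins, along the tool's axes as they then stand; what a row does not reach is not made up. A row lasts 1/12 s, in which the tool goes at most 41.7 mm and 7.16 degrees, less where a joint would pass 70% of its speed; a pose out of reach is approached as far as the arm can. A call with a gripper value outside its range is refused whole. The fingers move at their own pace and stop on an object; the grip force is fixed at half the most. Time passes only in rows, so rows that do not move let the fingers close. It gives the time, the measured TCP pose, the force and the opening at its end, in the units of the state.
- arm.read_state(): the state, without advancing time (a new reading comes with each control period).
- optics.get_image(name): name is "scene" or "side" or "wrist"; returns (picture, depth): 400x640x3 uint8, blue, green, red; 400x640 float32, mm along the optical axis (not along the pixel's ray), 0 where there is no reading.
- optics.get_calibration(name): a dict with "K" (3x3 intrinsics, pixels), "k1" (the pictures are not rectified: a ray, as slopes to the right and down, at radius r is drawn at 1 + k1 r^2 times it, then the intrinsics apply), "rvec" (rotation vector, rad) and "tvec" (3), from world to camera coordinates, as OpenCV has them; the wrist camera has in their place "hand_eye" (4x4, takes a point from camera to tool coordinates, whose origin is the TCP and whose axes are the flange's). Camera axes: x right, y down, z forward; pixel columns grow to the right and rows downward; lengths in mm; the calibration is good to about 2 mm. A picture is of the moment at which its call begins: read the wrist's pose just before it. get_calibration takes no time and is no camera call.
- job.job_done(): hands the job in, once; it reports no verdict.
The state is a dict: "clock": time; "joints": joint angles; "joint_vel": joint speeds; "joint_efforts": joint torques, N m; "position": TCP position; "ee_rot": TCP orientation; "contact_force": force on the tool from outside, world axes, zero at the start; "wrist_torque": the same for the moment, N m; "gripper_width": finger opening in mm.
Only numpy, scipy, OpenCV 4.12 (cv2) and the standard library are available. Lean on these libraries where they do the work, as an engineer would, in place of code of your own. Each camera call takes 0.05 s, during which the arm holds its last target. There are 200 camera calls.

## Working session

There is one attempt and no reset: what is moved stays moved. The work goes in short steps, Python scripts to look and compute and a tool call to move; the robot and the scene stay as the last step left them, time stands still between calls to the robot, and variables do not carry over. Pictures are saved under pics/ and viewed, about 8 in all and at most 12, crops included, and the job is handed in when it is done.

Besides the shell and the picture viewer there is one more tool, called as name(argument=value, ...) on one line, values as JSON. send_rows: Moves the arm, as the interface text tells. Its arguments: {"type":"object","properties":{"steps":{"type":"array","items":{"type":"array","items":{"type":"array","items":{"type":"number"}}}}},"required":["steps"]}

```bash
mkdir -p pics
cat > h.py <<'E'
import numpy as np, cv2
from bench import arm, optics, job
from scipy.spatial.transform import Rotation as R
def cam(name):
    c=optics.get_calibration(name); K=np.array(c["K"]);k1=c["k1"]
    if name=="wrist":
        s=arm.read_state(); T=np.eye(4);T[:3,:3]=R.from_quat(s["ee_rot"]).as_matrix();T[:3,3]=s["position"]
        M=T@np.array(c["hand_eye"])
    else:
        E=np.eye(4);E[:3,:3]=cv2.Rodrigues(np.array(c["rvec"],float))[0];E[:3,3]=np.ravel(c["tvec"]);M=np.linalg.inv(E)
    return K,k1,M
def ray(cm,px):
    K,k1,M=cm; d=np.array([k1,0,0,0,0],float)
    p=cv2.undistortPoints(np.array(px,float).reshape(-1,1,2),K,d).reshape(-1,2)
    D=np.c_[p,np.ones(len(p))]@M[:3,:3].T
    return M[:3,3],D
def onplane(cm,px,z):
    o,D=ray(cm,px); return o+D*((z-o[2])/D[:,2])[:,None]
def proj(cm,P):
    K,k1,M=cm; Q=np.linalg.inv(M); 
    return cv2.projectPoints(np.array(P,float).reshape(-1,3),cv2.Rodrigues(Q[:3,:3])[0],Q[:3,3],K,np.array([k1,0,0,0,0],float))[0].reshape(-1,2)
def cloud(cm,px,depth):
    o,D=ray(cm,px); return o+D*np.ravel(depth)[:,None]
E
python3 - <<'E'
from h import *
s=arm.read_state();print({k:np.round(v,3) for k,v in s.items()})
for n in("scene","side","wrist"):
    c=cam(n);im,d=optics.get_image(n);cv2.imwrite(f"pics/{n}0.png",im);np.savez(f"pics/{n}0.npz",im=im,d=d,K=c[0],k1=c[1],M=c[2]);print(n,np.round(c[2],2).tolist())
E
```

```text
{'clock': np.float64(0.0), 'joints': array([ 0.259,  0.386,  0.007, -0.   , -1.194, -0.259]), 'joint_vel': array([ 0.   ,  0.001,  0.   , -0.   , -0.001, -0.001]), 'joint_efforts': array([-1.0000e-03, -3.9229e+01,  1.8840e+01,  4.1860e+00, -5.0000e-03,
        0.0000e+00]), 'position': array([6.24399e+02, 1.50000e-02, 2.30221e+02]), 'ee_rot': array([-0.707,  0.707,  0.001, -0.001]), 'contact_force': array([-0.055, -0.464, -0.216]), 'wrist_torque': array([-0.054, -0.001,  0.052]), 'gripper_width': np.float64(85.165)}
scene [[-0.17, 0.63, -0.75, 1600.06], [0.98, 0.11, -0.14, 193.94], [-0.01, -0.77, -0.64, 921.13], [0.0, 0.0, 0.0, 1.0]]
side [[-0.8, -0.41, 0.43, 153.23], [-0.59, 0.55, -0.59, 523.4], [0.01, -0.73, -0.69, 689.96], [0.0, 0.0, 0.0, 1.0]]
wrist [[-1.0, 0.0, -0.0, 624.62], [-0.0, 0.96, 0.26, -66.02], [0.0, 0.26, -0.96, 372.39], [0.0, 0.0, 0.0, 1.0]]
```

View pics/scene0.png

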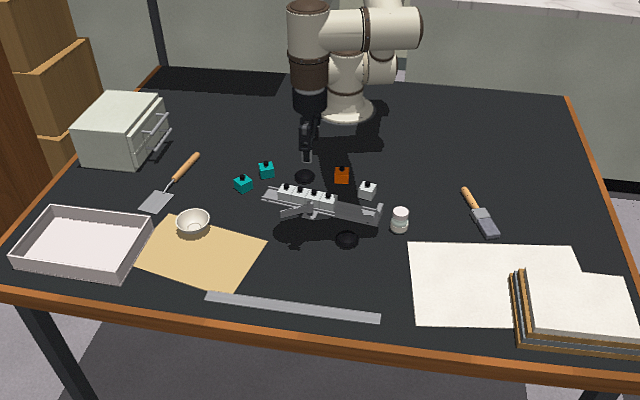

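View pics/wrist0.png

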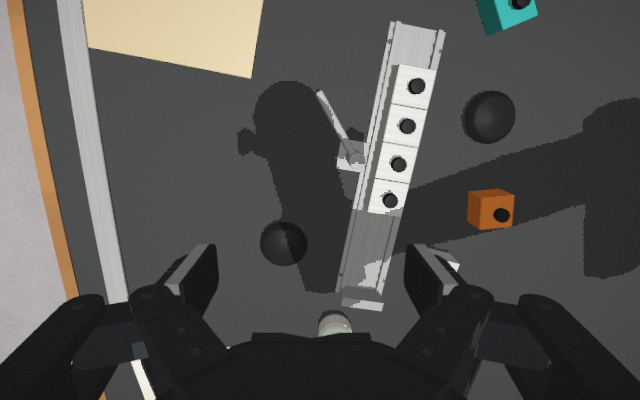

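The wrist view shows the row's knobs from (417,86), the rear one, to (390,200), the front one. The end stop is at (362,300), the open end at (417,25), the hinge at (356,157) and the keeper tip at (320,93). The turquoise and orange look-alikes and the spare are all off the rail.

Run:
```python
from h import *
f=np.load("pics/wrist0.npz");im,d=f["im"],f["d"];cm=(f["K"],float(f["k1"]),f["M"])
v,u=np.mgrid[0:400,0:640];P=cloud(cm,np.c_[u.ravel(),v.ravel()],d).reshape(400,640,3)
reg=np.zeros((400,640),bool);reg[10:320,290:460]=1
for z0,t in((0,"bench"),(10,"lip")):
    m=reg&(abs(P[...,2]-z0)<2);print(t,m.sum())
hsv=cv2.cvtColor(im,cv2.COLOR_BGR2HSV)
# row: white tops
m=(reg&(hsv[...,2]>205)&(hsv[...,1]<40)&(abs(P[...,2]-36)<8)).astype(np.uint8)
n,l,st,_=cv2.connectedComponentsWithStats(m)
for i in range(1,n):
    if st[i,4]>100:
        q=np.argwhere(l==i)[:,::-1];X=onplane(cm,q,36);print(st[i],"z",np.median(P[l==i][:,2]),cv2.minAreaRect(X[:,:2].astype(np.float32)))
# knobs
K=[]
for c in((417,86),(407,126),(399,164),(390,200)):
    w=np.zeros_like(reg);w[c[1]-14:c[1]+15,c[0]-14:c[0]+15]=1
    q=np.argwhere(w&(hsv[...,2]<80))[:,::-1];X=onplane(cm,[q.mean(0)],45)[0];K.append(X);print("knob",q.mean(0),len(q),X.round(1))
K=np.array(K)[:,:2];dv=K[3]-K[0];print("dir",np.linalg.norm(dv),np.degrees(np.arctan2(dv[1],dv[0])))
# stop by depth
m=reg&(P[...,2]>27)&(v>270);X=P[m];print("stop",m.sum(),X.min(0),X.max(0),cv2.minAreaRect(X[:,:2].astype(np.float32)))
for nm,p,z in(("hinge",(356,157),44),("tip",(320,93),39)): print(nm,onplane(cm,[p],z)[0].round(1),P[p[1],p[0]].round(1))
c=im[10:330,220:480];cv2.imwrite("pics/c1.png",cv2.resize(c,None,fx=1.8,fy=1.8))
```

```text
bench 31589
lip 2041
[ 392   64   44   45 1175] z 35.38246909372492 ((518.5396118164062, -91.50260925292969), (38.749874114990234, 38.44211196899414), 80.62735748291016)
[ 384  104   43   43 1084] z 35.38593067998892 ((525.1663208007812, -52.01473617553711), (38.606910705566406, 38.33978271484375), 80.34488677978516)
[376 143  41  40 990] z 35.45474000141556 ((531.6124877929688, -12.2919921875), (38.48480224609375, 38.57633972167969), 80.96151733398438)
[368 179  41  35 804] z 35.47456654712278 ((538.02099609375, 27.17612075805664), (38.499454498291016, 38.70650100708008), 80.93424224853516)
knob [416.31428571  86.        ] 210 [518.5 -91.2  45. ]
knob [407.08287293 125.84530387] 181 [525.1 -52.   45. ]
knob [398.13218391 164.        ] 174 [531.6 -12.4  45. ]
knob [391.02162162 201.17297297] 185 [536.5  28.5  45. ]
dir 121.06091152247869 81.48721686750929
stop 2958 [445.79531158 -66.01913175  27.08525915] [624.62486813 174.36906507 372.38503017] ((583.2880859375, 73.66145324707031), (132.7779541015625, 259.321533203125), 43.59889602661133)
hinge [576.4 -19.6  44. ] [576.2 -19.3  42.2]
tip [614.6 -84.2  39. ] [614.7 -84.1  40.4]
```

View pics/c1.png

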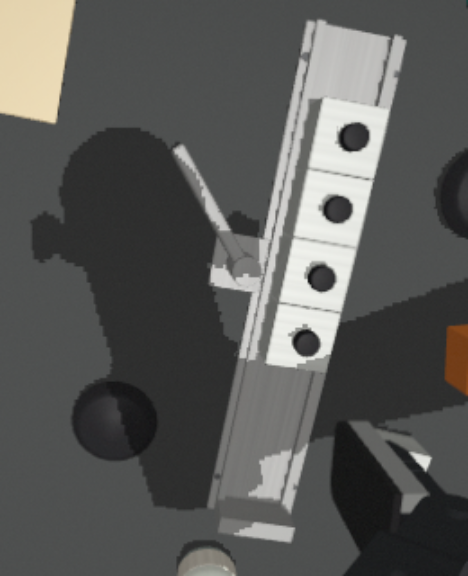

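Estimates agree with the geometry given:
- **Rail:** direction is 80.7° in world axes, and the row spacing of 40.1 mm matches the blocks.
- **Row:** the origin worked out from the hinge is about (533,-12). That puts the row centres at x ≈ -80..40, about 110 mm from home.
- **Keeper:** angle is about 0.

Next I go behind the rear weight with the fingers shut.

send_rows(steps=[[[2.8,2.3,0,0,0],[2.8,2.3,0,0,0],[2.8,2.3,0,0,0],[2.8,2.3,0,0,0],[2.7,2.2,0,0,0],[0,0,3,0.08,0],[0,0,3,0.08,0],[0,0,3,0,0],[0,0,0,0,0],[0,0,0,0,0]]])

```text
clock: 0.98
position: [504.6, -144.8, 137.0]
ee_rot: [-0.646, 0.764, 0.0, -0.001]
contact_force: [1.0, 0.2, 1.1]
gripper_width: -0.2
```

```bash
cat >> h.py <<'E'
def go(x,y,z,ang_e=80.68):
    s=arm.read_state();Rm=R.from_quat(s["ee_rot"]).as_matrix();p=np.array(s["position"])
    print("t",round(float(s["clock"]),2),"p",p.round(1),"shift cm",(Rm.T@(np.array([x,y,z])-p)/10).round(2),"-x dir",np.degrees(np.arctan2(-Rm[1,0],-Rm[0,0])).round(2),"tilt",Rm[:,2].round(3),"F",np.round(s["contact_force"],1),"w",s["gripper_width"])
E
python3 -c "
from h import *
go(510.8,-138.9,16)
im,_=optics.get_image('side');cv2.imwrite('pics/s1.png',im)"
```

```text
t 0.98 p [ 504.6 -144.8  137. ] shift cm [-0.7  -0.53 12.1 ] -x dir 80.43 tilt [-0.001 -0.001 -1.   ] F [1.  0.2 1.1] w -0.21353234040854305
```

View pics/s1.png

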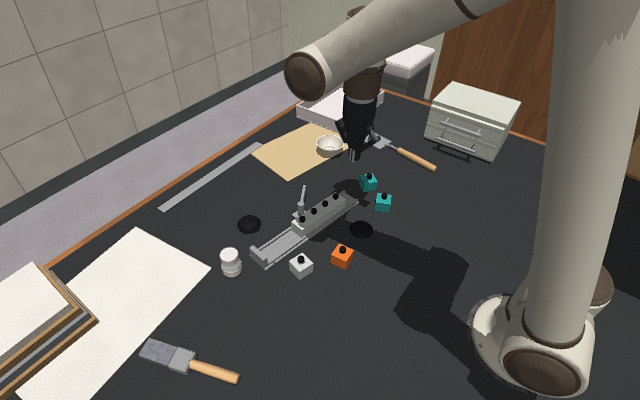

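The side view shows the shut gripper at (352,155), behind the row's rear end near (352,200). The turquoise blocks at (368,182) and (383,202) stand clear of it. I descend next.

send_rows(steps=[[[-0.3,-0.3,2,0,0],[-0.2,-0.2,2,0,0],[0,0,2,0,0],[0,0,1.5,0,0],[0,0,1,0,0],[0,0,0,0,0],[0,0,0,0,0]]])

```text
clock: 1.62
position: [522.5, -139.3, 61.2]
ee_rot: [-0.648, 0.761, -0.008, 0.008]
contact_force: [0.3, 0.5, 1.1]
gripper_width: 0.1
```

```bash
python3 -c "
from h import *
go(510.8,-138.9,16)"
```

```text
t 1.62 p [ 522.5 -139.3   61.2] shift cm [0.15 1.26 4.5 ] -x dir 80.85 tilt [ 0.023 -0.002 -1.   ] F [0.3 0.5 1.1] w 0.0957945417792223
```

send_rows(steps=[[[0,0.6,0,0,0],[0,0.4,0.5,0,0],[0,0.2,0.5,0,0],[0,0,0.5,0,0],[0,0,0.5,0,0],[0,0,0,0,0],[0,0,0,0,0],[0,0,0,0,0]]])

```text
clock: 2.28
position: [512.9, -137.1, 43.8]
ee_rot: [-0.649, 0.761, -0.011, 0.011]
contact_force: [-0.2, 0.1, 1.0]
gripper_width: 0.2
```

```bash
python3 -c "
from h import *
go(510.8,-138.9,16)"
```

```text
t 2.28 p [ 512.9 -137.1   43.8] shift cm [0.21 0.26 2.77] -x dir 80.92 tilt [ 0.031 -0.003 -1.   ] F [-0.2  0.1  1. ] w 0.1903006980372707
```

send_rows(steps=[[[0,0.1,0.8,0,0],[0,0.1,0.8,0,0],[0,0.1,0.7,0,0],[0,0,0.3,0,0],[0,0,0,0,0],[0,0,0,0,0]]])

```text
clock: 2.78
position: [510.4, -136.8, 14.2]
ee_rot: [-0.649, 0.761, -0.011, 0.011]
contact_force: [0.7, 0.2, -0.6]
gripper_width: 0.1
```

```bash
python3 -c "
from h import *
go(510.8,-138.9,17)"
```

```text
t 2.78 p [ 510.4 -136.8   14.2] shift cm [ 0.2  -0.08 -0.28] -x dir 80.92 tilt [ 0.03  -0.003 -1.   ] F [ 0.7  0.2 -0.6] w 0.11178370342471872
```

send_rows(steps=[[[-0.3,0,-0.3,0,0],[-0.4,0,0,0,0],[-0.4,0,0,0,0],[-0.4,0,0,0,0],[-0.4,0,0,0,0],[-0.4,0,0,0,0],[-0.4,0,0,0,0],[-0.4,0,0,0,0],[-0.4,0,0,0,0],[-0.4,0,0,0,0]]])

```text
clock: 3.62
position: [516.4, -96.0, 17.9]
ee_rot: [-0.649, 0.761, -0.011, 0.01]
contact_force: [-0.2, -2.5, -1.1]
gripper_width: 0.0
```

```bash
python3 -c "
from h import *
go(531.3,-13.5,17)
im,_=optics.get_image('wrist');cv2.imwrite('pics/w2.png',im)"
```

```text
t 3.62 p [516.4 -96.   17.9] shift cm [-8.38 -0.16  0.1 ] -x dir 80.87 tilt [ 0.029 -0.004 -1.   ] F [-0.2 -2.5 -1.1] w 0.008553962968724014
```

View pics/w2.png

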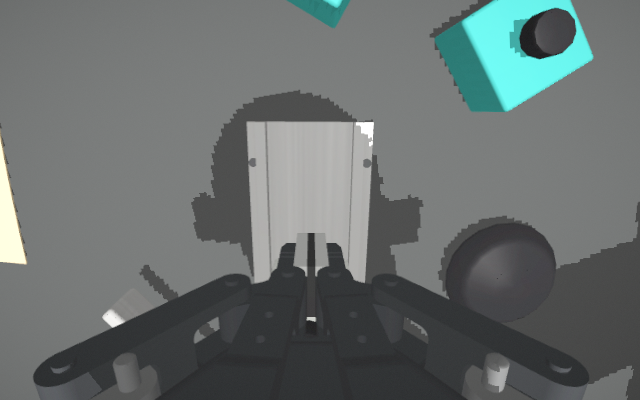

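The fingers (311,290) are centred in the channel and pushing at 2.5 N. I continue slowly.

send_rows(steps=[[[-0.4,0,0,0,0],[-0.4,0,0,0,0],[-0.4,0,0,0,0],[-0.4,0,0,0,0],[-0.4,0,0,0,0],[-0.4,0,0,0,0],[-0.4,0,0,0,0],[-0.4,0,0,0,0],[-0.4,0,0,0,0],[-0.4,0,0,0,0]]])

```text
clock: 4.5
position: [523.6, -52.3, 18.1]
ee_rot: [-0.649, 0.761, -0.011, 0.01]
contact_force: [0.2, -4.1, -1.4]
gripper_width: 0.0
```

```bash
python3 -c "
from h import *
go(531.3,-13.5,17)"
```

```text
t 4.5 p [523.6 -52.3  18.1] shift cm [-3.96 -0.14  0.11] -x dir 80.88 tilt [ 0.029 -0.004 -1.   ] F [ 0.2 -4.1 -1.4] w 0.04268827061888018
```

send_rows(steps=[[[-0.4,0,0,0,0],[-0.4,0,0,0,0],[-0.4,0,0,0,0],[-0.4,0,0,0,0],[-0.3,0,0,0,0],[-0.3,0,0,0,0],[-0.3,0,0,0,0],[-0.2,0,0,0,0]]])

```text
clock: 5.17
position: [528.6, -22.4, 18.1]
ee_rot: [-0.649, 0.761, -0.011, 0.01]
contact_force: [1.1, -2.8, -0.7]
gripper_width: 0.1
```

```bash
python3 -c "
from h import *
go(531.3,-13.5,17)
im,d=optics.get_image('side');cv2.imwrite('pics/s3.png',cv2.resize(im[160:290,210:410],None,fx=3.5,fy=3.5))"
```

```text
t 5.17 p [528.6 -22.4  18.1] shift cm [-0.92 -0.12  0.12] -x dir 80.91 tilt [ 0.03  -0.004 -1.   ] F [ 1.1 -2.8 -0.7] w 0.05535260479112425
```

View pics/s3.png

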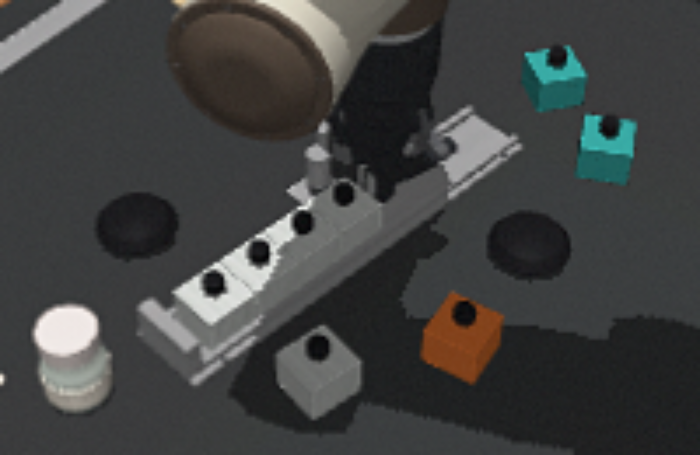

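The crop shows the row upright and in line. The front weight (213,295) is about 10–15 mm short of the stop plate (170,330).

send_rows(steps=[[[-0.3,0,0,0,0],[-0.3,0,0,0,0],[-0.2,0,0,0,0],[-0.2,0,0,0,0]]])

```text
clock: 5.55
position: [530.3, -11.7, 18.2]
ee_rot: [-0.649, 0.761, -0.011, 0.01]
contact_force: [1.8, -2.9, -1.3]
gripper_width: 0.0
```

send_rows(steps=[[[-0.2,0,0,0,0],[-0.2,0,0,0,0]]])

```text
clock: 5.72
position: [530.4, -9.3, 18.3]
ee_rot: [-0.649, 0.761, -0.012, 0.008]
contact_force: [4.8, -24.2, -0.5]
gripper_width: -0.2
```

The force jumped to 24 N with the tip just past the predicted home position, so the row is against the stop. I back off and lift.

send_rows(steps=[[[0.5,0,0,0,0],[1,0,0,0,0],[1,0,0,0,0],[0,0,-1.5,0,0],[0,0,-1.5,0,0],[0,0,-1.5,0,0],[0,0,-1,0,0],[0,0,0,0,0],[0,0,0,0,0]]])

```text
clock: 6.47
position: [523.9, -35.9, 75.1]
ee_rot: [-0.648, 0.761, -0.01, 0.01]
contact_force: [-0.1, -0.8, -0.0]
gripper_width: 0.4
```

```bash
cat >> h.py <<'E'
e=np.array([.162,.9868]);n=np.array([-e[1],e[0]]);O=np.array([533.0,-12.5])
def rail(p): q=np.array(p)[:2]-O; return np.array([q@e,q@n]).round(1)
def W(x,y,z): return [*(O+x*e+y*n),z]
def kp(th,r,off): t=np.radians(th);c,s=np.cos(t),np.sin(t);return np.array([r*c-off*s,-44+r*s+off*c])
E
python3 -c "
from h import *
print(rail(arm.read_state()['position']));go(*W(-27,-106,75))
c=cam('side');im,d=optics.get_image('side');cv2.imwrite('pics/s4.png',cv2.resize(im[160:290,210:410],None,fx=3.5,fy=3.5))"
```

```text
[-24.6   5.2]
t 6.47 p [523.9 -35.9  75.1] shift cm [  0.27 -11.12   0.32] -x dir 80.8 tilt [ 0.028 -0.003 -1.   ] F [-0.1 -0.8 -0. ] w 0.3751711628338092
```

View pics/s4.png

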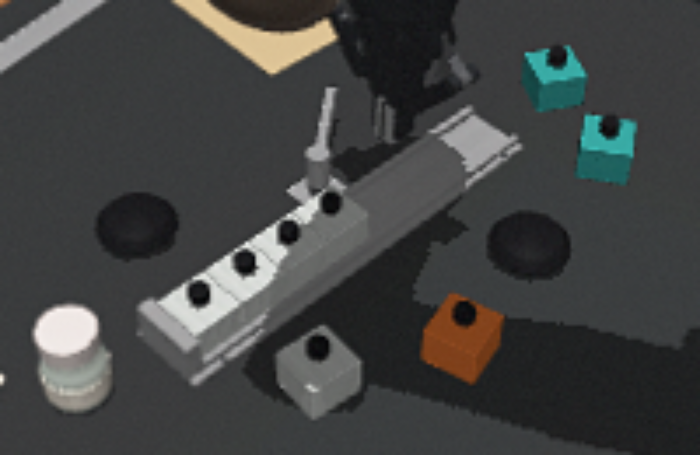

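The front weight is flush with the stop plate, the row is together, and nothing else has moved. Next is the outer side of the keeper.

send_rows(steps=[[[0,-2,0,0,0],[0,-2.2,0,0,0],[0,-2.2,0,0,0],[0,-2.2,0,0,0],[0,-1.5,0,0,0],[0,0,0,0,0],[0,0,0,0,0]]])

```text
clock: 7.1
position: [622.5, -53.5, 69.8]
ee_rot: [-0.648, 0.762, -0.006, 0.005]
contact_force: [-1.0, -0.3, -1.1]
gripper_width: 0.0
```

```bash
python3 -c "
from h import *
print(rail(arm.read_state()['position']));go(*W(-27,-106,24))"
```

```text
[-25.9 -94.9]
t 7.1 p [622.5 -53.5  69.8] shift cm [ 0.1  -1.03  4.6 ] -x dir 80.76 tilt [ 0.016 -0.003 -1.   ] F [-1.  -0.3 -1.1] w 0.021269402965370977
```

send_rows(steps=[[[-0.4,-0.6,0,0,0],[0,-0.5,0.8,0,0],[0,0,1,0,0],[0,0,1,0,0],[0,0,1,0,0],[0,0,0.4,0,0],[0,0,0,0,0],[0,0,0,0,0]]])

```text
clock: 7.77
position: [629.5, -50.7, 19.8]
ee_rot: [-0.648, 0.762, -0.003, 0.001]
contact_force: [0.2, 0.4, 0.3]
gripper_width: -0.3
```

```bash
python3 -c "
from h import *
p=rail(arm.read_state()['position']);print(p);go(*W(-27,-106,24))
for th in range(220,85,-10):
    q=kp(th,60,14); print(th,q.round(0),'shift',((q-p)*[-1,1]/10).round(2));p=q"
```

```text
[ -22.  -101.4]
t 7.77 p [629.5 -50.7  19.8] shift cm [ 0.5  -0.46 -0.42] -x dir 80.78 tilt [ 0.006 -0.003 -1.   ] F [0.2 0.4 0.3] w -0.30890076306900177
220 [-37. -93.] shift [1.5  0.81]
210 [-45. -86.] shift [0.8  0.72]
200 [-52. -78.] shift [0.66 0.84]
190 [-57. -68.] shift [0.51 0.95]
180 [-60. -58.] shift [0.33 1.02]
170 [-62. -47.] shift [0.15 1.06]
160 [-61. -37.] shift [-0.03  1.07]
150 [-59. -26.] shift [-0.22  1.05]
140 [-55. -16.] shift [-0.4  1. ]
130 [-49.  -7.] shift [-0.57  0.91]
120 [-42.   1.] shift [-0.72  0.8 ]
110 [-34.   8.] shift [-0.84  0.66]
100 [-24.  13.] shift [-0.95  0.51]
90 [-14.  16.] shift [-1.02  0.33]
```

send_rows(steps=[[[0.5,0.3,-0.2,0,0],[0.5,0.3,0,0,0],[0.5,0.3,0,0,0],[0.4,0.35,0,0,0],[0.4,0.35,0,0,0],[0.35,0.4,0,0,0],[0.35,0.4,0,0,0],[0.25,0.5,0,0,0],[0.25,0.5,0,0,0],[0,0,0,0,0]]])

```text
clock: 8.6
position: [588.5, -82.8, 24.9]
ee_rot: [-0.648, 0.762, -0.006, 0.005]
contact_force: [-0.3, 0.1, -0.5]
gripper_width: -0.1
```

```bash
python3 -c "
from h import *
p=rail(arm.read_state()['position']);print(p);go(*W(-60,-58,22))"
```

```text
[-60.4 -66.2]
t 8.6 p [588.5 -82.8  24.9] shift cm [-0.04  0.82  0.28] -x dir 80.77 tilt [ 0.014 -0.002 -1.   ] F [-0.3  0.1 -0.5] w -0.12981284178687347
```

send_rows(steps=[[[0.1,0.5,0.2,0,0],[0.1,0.5,0.1,0,0],[0,0.5,0,0,0],[0,0.5,0,0,0],[-0.05,0.5,0,0,0],[-0.1,0.5,0,0,0],[-0.15,0.5,0,0,0],[-0.15,0.5,0,0,0],[-0.2,0.4,0,0,0],[0,0,0,0,0]]])

```text
clock: 9.43
position: [541.9, -70.0, 21.3]
ee_rot: [-0.648, 0.761, -0.006, 0.005]
contact_force: [-0.1, 0.4, -0.3]
gripper_width: -0.2
```

```bash
python3 -c "
from h import *
p=rail(arm.read_state()['position']);print(p);go(*W(-49,-7,22))
im,d=optics.get_image('side');cv2.imwrite('pics/s5.png',cv2.resize(im[160:290,210:410],None,fx=3.5,fy=3.5))"
```

```text
[-55.3 -18.1]
t 9.43 p [541.9 -70.   21.3] shift cm [-0.63  1.11 -0.09] -x dir 80.84 tilt [ 0.016 -0.003 -1.   ] F [-0.1  0.4 -0.3] w -0.20305109071229685
```

View pics/s5.png

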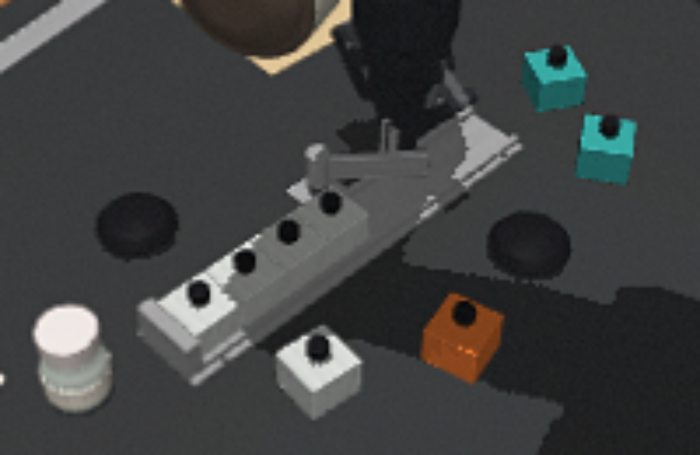

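The keeper (315–430,165) is swinging as intended, pushed from behind by the fingers at (395,135). I keep following the arc.

send_rows(steps=[[[-0.25,0.45,0,0,0],[-0.3,0.45,0,0,0],[-0.3,0.4,0,0,0],[-0.35,0.4,0,0,0],[-0.4,0.35,0,0,0],[-0.4,0.35,0,0,0],[-0.45,0.3,0,0,0],[-0.45,0.25,0,0,0],[0,0,0,0,0]]])

```text
clock: 10.23
position: [514.9, -33.7, 20.5]
ee_rot: [-0.648, 0.761, -0.006, 0.005]
contact_force: [0.4, 0.6, -0.3]
gripper_width: -0.0
```

```bash
python3 -c "
from h import *
p=rail(arm.read_state()['position']);print(p);go(*W(-14,16,22))"
```

```text
[-23.8  14.4]
t 10.23 p [514.9 -33.7  20.5] shift cm [-0.98  0.15 -0.15] -x dir 80.85 tilt [ 0.015 -0.004 -1.   ] F [ 0.4  0.6 -0.3] w -0.03537833281784105
```

send_rows(steps=[[[-0.4,0.1,0,0,0],[-0.4,0.1,0,0,0],[-0.3,0,0,0,0],[-0.2,0,0,0,0]]])

```text
clock: 10.57
position: [514.0, -20.5, 20.4]
ee_rot: [-0.649, 0.761, -0.006, 0.003]
contact_force: [3.0, -17.1, -1.3]
gripper_width: -0.1
```

send_rows(steps=[[[-0.2,0,0,0,0],[-0.2,0,0,0,0]]])

```text
clock: 10.73
position: [513.9, -20.7, 20.4]
ee_rot: [-0.649, 0.761, -0.007, -0.001]
contact_force: [2.3, -12.7, 0.3]
gripper_width: 0.3
```

The keeper is on its stop: 13–17 N, with the tip at the predicted x ≈ -11 mm. I retreat and check.

send_rows(steps=[[[0.5,0,0,0,0],[1,0,0,0,0],[1.5,0,0,0,0],[0,0,-2,0,0],[0,0,-3,0,0],[0,0,-3,0,0],[2,0,-3,0,0],[2,0,-3,0,0],[0,0,0,0,0],[0,0,0,0,0]]])

```text
clock: 11.57
position: [498.4, -93.6, 165.1]
ee_rot: [-0.648, 0.762, -0.004, -0.003]
contact_force: [-0.5, 0.5, -0.6]
gripper_width: -0.1
```

Run:
```python
from h import *
go(*W(0,0,200))
c=cam('side');im,d=optics.get_image('side');a=cv2.resize(im[160:290,210:410],None,fx=3.5,fy=3.5)
c2=cam('scene');im2,_=optics.get_image('scene');b=cv2.resize(im2[150:260,220:420],None,fx=3.5,fy=3.5)[:,:]
for lab,P in(("tip",W(0,38,39)),("w1",W(150,0,50)),("w4",W(30,0,50))):print(lab,((proj(c,P)[0]-[210,160])*3.5).round(),((proj(c2,P)[0]-[220,150])*3.5).round())
cv2.imwrite('pics/s6.png',cv2.resize(np.vstack([a,b]),None,fx=.7,fy=.7))
```

```text
t 11.57 p [498.4 -93.6 165.1] shift cm [-8.52 -2.12 -3.58] -x dir 80.75 tilt [ 0.001 -0.011 -1.   ] F [-0.5  0.5 -0.6] w -0.14268029031327614
tip [396. 208.] [344. 122.]
w1 [196. 280.] [517. 181.]
w4 [328. 191.] [365. 148.]
```

View pics/s6.png

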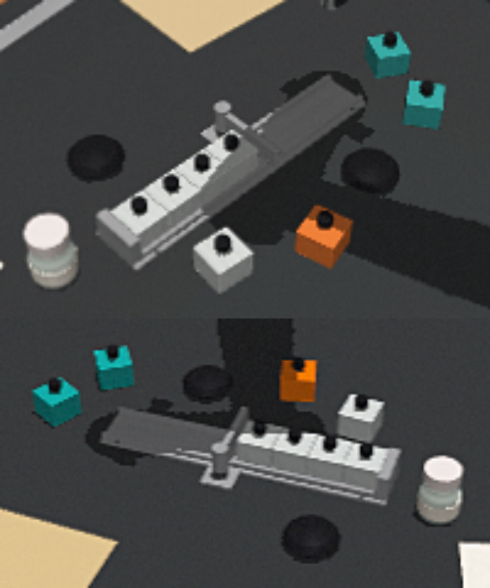

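Both views show the row against the stop and the keeper square across the rail behind it. The predicted keeper tip and knob positions match to within a few pixels. Everything else is in place and the robot is clear.

```bash
python3 -c "
from bench import job
print(job.job_done())"
```

```text
the job is handed in; nothing more can be done
None
```

The four weights are home against the end stop, the keeper is shut behind them, and the job is handed in. It took about 11.7 s of the 64 s.

- **Row:** I pushed with shut fingertips on the rear weight only. The push took 3–4 N while sliding and rose to 24 N when the front weight met the stop, where I backed off.
- **Keeper:** I swung it round its arc from outside until it met its stop at 13–17 N, with the tip where the geometry predicted.
- **Last check:** the side and scene views showed the row upright, together and against the stop plate. The keeper was square across the rail, nothing else near the rail had moved, and the robot was touching nothing. Seen and predicted positions agreed to a few pixels.
- **Disagreements:** the tool picked up a tilt of up to 1.8° and drifted up to about 12 mm in some moves, which I corrected on the way. The fingertip stopped about 4 mm further along the rail than first estimated, because the fingertips are thinner than I assumed.

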